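Clamp a test tile in the slip-clutch vise

TASK

Stand the blue glaze test tile between the jaws of the little white tile vise, with its foot down on the bed, and let go of it. Then tighten the vise with the orange thumbscrew, clockwise seen from above, until its clutch slips for the first time, and stop right there: the tile stays clamped, the white marks on cap and collar, in line before, end up visibly apart but by no more than 25 degrees, and the other tiles stay where they are.

Things in the scene. Friction and masses are not known exactly. Their poses are not given: they have to be found in the camera images.
- tile_blue: Blue glazed L-shaped test tile, about 55 g, 44 (x) x 46 (y) x 62 (z) mm. Origin at the centre of its underside. Foot: 44 x 46 mm plate, 6 mm thick. Upright: plate 7 mm thick in x, 46 mm wide in y, at the foot's -x end (x = -22 to -15 mm), reaching 62 mm up. Take the upright from above across its 46 mm width (fingers closing along the tile's y).
- tile_green: Green test tile, same shape and frame. A bystander: leave it alone.
- tile_brown: Brown test tile, same shape and frame. A bystander: leave it alone.
- tile_cream: Off-white test tile, same shape and frame. A bystander: leave it alone.
- vise: White-painted tile vise, fixed to the bench. Origin on the bench top; x across the bed, y along it from screw end to stop end, z up. Bed: 72 mm wide, y = -130 to +85 mm, flat top 16 mm above the bench. Gear housing: 62 mm wide, y = -115 to -63 mm, top 45 mm above the bench. The moving jaw's face starts at y = -15 mm; jaw and stop are 54 mm wide, tops 32 mm above the bench.
- tile_place (a point): Point on top of the bed at x = 0, y = +11 mm in the vise's frame (axes as the vise's), where the underside's centre of the tile goes when it is set down: 26 mm from the jaw's face at the start. The tile goes in with its x axis along the vise's y, either way round. The moving jaw later slides it on along the bed, with little force, to the stop.
- stop_zone (a point): Point on top of the bed at x = 0, y = +40 mm in the vise's frame (axes as the vise's), near the clamping face of the aluminium stop block. The block is bolted on rigidly but was set by eye: its face is anywhere within 3 mm before or behind this point along the bed, so the jaw must move 8 to 14 mm from its start to clamp the 44 mm tile (it can move 20).
- cap_grip (a point): Fixed point on the thumbscrew's vertical axis at the height to grip the orange cap, 77 mm above the bench. The knurled cap is 40 mm in diameter, from 57 to 90 mm above the bench, and can be gripped at any yaw from above. Clockwise from above moves the jaw towards the stop, 8 mm a radian: 1 to 1.75 rad until the tile is pinched, more than one grasp may be needed.
- clutch (a point): Fixed point on the screw's axis between cap and collar (50 mm, steel, top 51 mm up), joined by a drag clutch that gives 0.13 rad like a spring before it slips. Jaw running free: both turn at a drag of 0.22 N m, falling to 0.1 to 0.2 in a pause. Tile squeezed: torque climbs within 0.1 to 0.3 rad to 0.38 N m and stays level: the clutch slips and the collar stands still. The screw holds when let go.
- pin_top (a point): Top of the small steel tell-tale pin, 7 mm thick, in the middle of the cap. Its top is 92 mm above the bench (15 mm above cap_grip) while the clutch has not slipped and rises only 2 mm per radian of slip. Slip also shows at two white marks, on the cap's side and top and on the collar's rim, which stand in line at the start.
Mind the look-alikes: they are no part of the job. What is shaped like the tile_blue but purple or red is not meant.

How it is judged:
By the outcome, as a careful person would: the job done as asked, in the order asked, and still so for the second after the job is handed in, with the robot touching nothing.
It also fails if it takes over 72 s, if anything falls off the work surface, if the arm or the gripper's body presses on something with over 40 N, if the wrist force passes 120 N, or if a joint passes its speed limit or range.

ROBOT

A 6-joint arm with a two-finger parallel gripper is mounted at the origin on a cart in front of the work surface, level with it; the furniture and walls round the work are solid. World frame = base frame: x ahead of the robot, y to its left, z up, the work surface at z = 0. Lengths are in mm, angles in degrees, forces in N, time in s.
With the tool pointing down it reaches from about 425 to 950 mm from the base axis. Payload 14.7 kg.
Tool frame: the origin (TCP) lies at the centre of the arm's flange, where the gripper is bolted on; the fingertips stand 173 mm ahead of it and the grasp point (between the pads) lies 155 mm ahead of it; z points along the fingers, y is the direction in which the jaws open and shut (so a half turn about z gives the same grasp; the last joint's range is limited). The gripper opens to 85 mm and grips with 20 to 120 N. Pads are 22 mm wide; open, the fingers measure 114 mm over their backs; the gripper's body (76 mm by 85 mm) begins 54 mm behind the grasp point. The pads swing forward as they close: fully open they stand 13 mm farther back than shut.
Start: joints at [-2.67, 27.513, 91.461, -0, 61.026, -2.67], TCP at [649.995, 0.021, 404.697] pointing down, gripper open.
Joint ranges: [-157.49, 157.49], [-46.99, 117.5], [13.45, 153.17], [-89.5, 269.5], [5.16, 153.95], [-167.48, 167.48]. Speed limits (degrees/s): [108.29, 108.29, 136.94, 172.46, 172.46, 172.46].

INTERFACE

Orientations are given as [roll, pitch, yaw] about the fixed x, y, z axes, in that order (R = Rz(yaw) Ry(pitch) Rx(roll)).
In Python, from cell import r, command_gripper, solver, snapshot, workorder, telemetry gives the robot as it stands. Calls block until the motion is done:
- r.move_to(position, orientation): joint-space move of the TCP to a pose.
- r.servo_line(position, ori=None, max_speed=150): straight line of the TCP; ori=None keeps the orientation; max_speed is the mean speed in mm/s.
- r.goto_joints(angles): joint-space move.
- command_gripper(opening, newtons=None): finger opening in mm; newtons is the grip in N (None keeps the last); returns when the fingers have stopped.
- r.hold(seconds).
- solver.ik(position, orientation): joint angles nearest the present ones, or None.
- snapshot(name): name is "scene" or "side" or "wrist"; returns a dict with "color" (400x640x3 uint8, blue, green, red), "range_z" (400x640 float32, mm along the optical axis (not along the pixel's ray), 0 where there is no reading), "camera_matrix" (3x3 intrinsics, pixels), "dist" ([k1, k2, p1, p2, k3] as OpenCV has them; the pictures are not rectified), "extrinsics" (4x4, takes a point from camera to world coordinates); the wrist camera has in their place "mount" (4x4, takes a point from camera to tool coordinates, whose origin is the TCP and whose axes are the flange's). Camera axes: x right, y down, z forward; pixel columns grow to the right and rows downward; lengths in mm; the calibration is good to about 2 mm. A picture is of the moment at which its call begins: read the wrist's pose just before it.
A pose or a line that the arm cannot do raises r.Unreachable and nothing moves.
- workorder.sign_off(): hands the job in, once; it reports no verdict.
Readings, each from a call of its own:
- telemetry.get_time(): time.
- telemetry.get_joint_positions(): joint angles.
- telemetry.get_qd(): joint speeds.
- telemetry.get_tau(): joint torques, N m.
- telemetry.get_ee_pos(): TCP position.
- telemetry.get_eef_rot(): TCP orientation.
- telemetry.get_ft_force(): force on the tool from outside, world axes, zero at the start.
- telemetry.get_torque(): the same for the moment, N m.
- telemetry.get_finger_gap(): finger opening in mm.
Only numpy, scipy, OpenCV 4.12 (cv2) and the standard library are available. Lean on these libraries where they do the work, as an engineer would, in place of code of your own. Each camera call takes 0.05 s, during which the arm holds its last target.

## Working session

There is one attempt and no reset: what is moved stays moved. The work goes in short steps, each a Python script; the robot and the scene stay as the last script left them, time stands still between calls to the robot, and variables do not carry over. Pictures are saved under pics/ and viewed, and the job is handed in when it is done.

```bash
ls; mkdir -p pics; cat > h.py <<'E'
import numpy as np, cv2
from cell import r, command_gripper, solver, snapshot, workorder, telemetry
E
python3 - <<'E'
from h import *
import pickle
d={}
for n in ["scene","side","wrist"]:
    s=snapshot(n); d[n]=s; cv2.imwrite(f"pics/{n}0.png",s["color"])
    print(n,s["camera_matrix"].tolist(),s["dist"]); print(np.round(s.get("extrinsics",s.get("mount")),4).tolist())
d["pos"]=telemetry.get_ee_pos();d["rot"]=telemetry.get_eef_rot()
print(d["pos"],d["rot"],telemetry.get_time())
pickle.dump(d,open("d0.pkl","wb"))
E
```

```text
pics
scene [[403.22333202859727, 0.0, 318.08090794606636], [0.0, 403.22333202859727, 202.11628266354], [0.0, 0.0, 1.0]] [-0.01041788  0.          0.          0.          0.        ]
[[0.8902, -0.3047, 0.3387, 231.2941], [-0.4556, -0.5983, 0.6591, -695.0049], [0.0018, -0.7411, -0.6714, 711.1038], [0.0, 0.0, 0.0, 1.0]]
side [[416.9961807134759, 0.0, 327.70681150991277], [0.0, 416.9961807134759, 193.8532516843811], [0.0, 0.0, 1.0]] [-0.02049907  0.          0.          0.          0.        ]
[[-0.9325, -0.2296, 0.2787, 264.7053], [-0.361, 0.5729, -0.7359, 644.696], [0.0093, -0.7868, -0.6171, 659.1373], [0.0, 0.0, 0.0, 1.0]]
wrist [[351.3197667708629, 0.0, 315.2410738345285], [0.0, 351.3197667708629, 208.01098760627056], [0.0, 0.0, 1.0]] [-0.07005894  0.          0.          0.          0.        ]
[[-0.0003, -0.9462, -0.3236, 84.1201], [1.0, -0.0004, 0.0003, -0.0718], [-0.0004, -0.3236, 0.9462, 28.9853], [0.0, 0.0, 0.0, 1.0]]
[6.49858994e+02 1.62859229e-02 4.04232626e+02] [-1.79948764e+02 -1.01689977e-03  8.99990000e+01] 0.15
```

View pics/scene0.png

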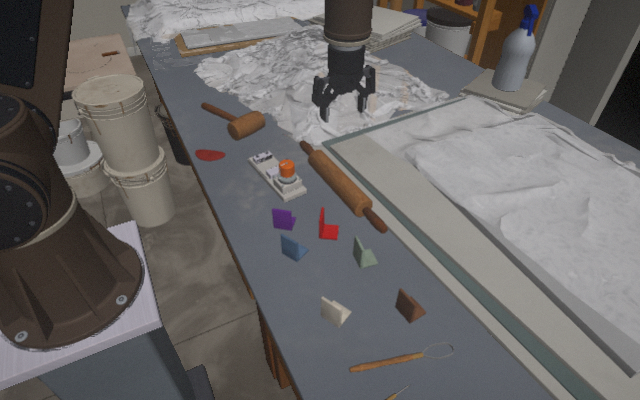

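View pics/side0.png

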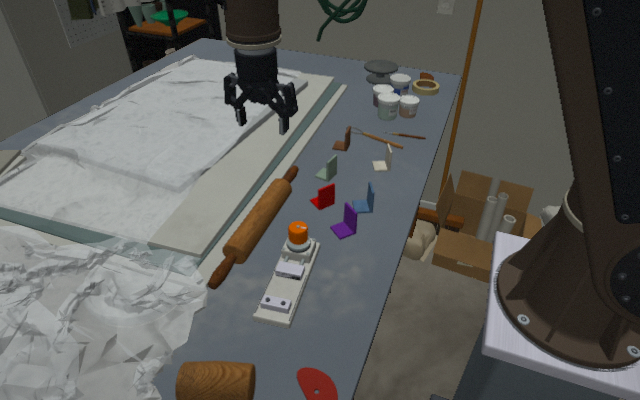

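View pics/wrist0.png

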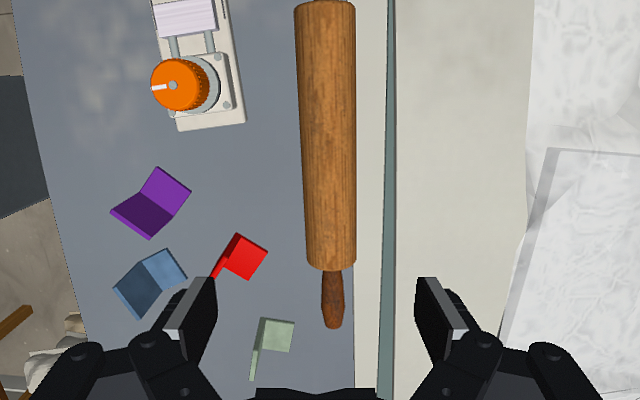

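The scene picture shows the blue tile at (293,247) and the vise cap at (287,167). In the wrist picture, blue is at (150,283), the cap at (180,85) and the cap's mark at about (160,87).

```bash
cat >> h.py <<'E'
from scipy.spatial.transform import Rotation as Rn
def T(pos,rpy):
    M=np.eye(4);M[:3,:3]=Rn.from_euler('xyz',rpy,degrees=True).as_matrix();M[:3,3]=pos;return M
def shot(name,tag=None):
    pos,rot=telemetry.get_ee_pos(),telemetry.get_eef_rot()
    s=snapshot(name)
    s["E"]=s["extrinsics"] if "extrinsics" in s else T(pos,rot)@s["mount"]
    if tag: cv2.imwrite(f"pics/{tag}.png",s["color"])
    return s
def cloud(s):
    h,w=s["range_z"].shape
    u,v=np.meshgrid(np.arange(w),np.arange(h))
    p=cv2.undistortPoints(np.stack([u,v],-1).reshape(-1,1,2).astype(np.float64),s["camera_matrix"],s["dist"]).reshape(h,w,2)
    z=s["range_z"];P=np.dstack([p[...,0]*z,p[...,1]*z,z])
    return P@s["E"][:3,:3].T+s["E"][:3,3]
def at_z(s,uv,z):
    p=cv2.undistortPoints(np.array(uv,float).reshape(-1,1,2),s["camera_matrix"],s["dist"]).reshape(-1,2)
    d=np.c_[p,np.ones(len(p))]@s["E"][:3,:3].T;o=s["E"][:3,3]
    return o+d*((z-o[2])/d[:,2])[:,None]
def proj(s,P):
    rv=np.linalg.inv(s["E"]);P=np.atleast_2d(np.array(P,float))
    return cv2.projectPoints(P,cv2.Rodrigues(rv[:3,:3])[0],rv[:3,3],s["camera_matrix"],s["dist"])[0].reshape(-1,2)
E
python3 - <<'E'
from h import *
import pickle
d=pickle.load(open("d0.pkl","rb"))
for n in ["scene","side","wrist"]:
    s=d[n]; s["E"]=s["extrinsics"] if "extrinsics" in s else T(d["pos"],d["rot"])@s["mount"]
    C=cloud(s); B,G,R=[s["color"][...,i].astype(int) for i in range(3)]
    on=(C[...,2]<130)&(C[...,2]>3)&(s["range_z"]>0)
    for nm,m in [("blue",(B>R+35)&(G>R+15)&on),("orange",(R>200)&(G>60)&(B<60)&(G<140)&on)]:
        q=C[m]; print(n,nm,len(q),np.round(np.median(q,0),1),np.round(np.percentile(q,2,0)),np.round(np.percentile(q,98,0)))
    for uv in ([(320,300)] if n!="wrist" else [(300,350),(60,200)]): print(uv,C[uv[1],uv[0]])
E
```

```text
scene blue 102 [ 473.6 -134.3    5.2] [ 441. -154.    3.] [ 489. -113.   63.]
  return _methods._mean(a, axis=axis, dtype=dtype,
  ret = um.true_divide(
Traceback (most recent call last):
IndexError: index -1 is out of bounds for axis 0 with size 0
```

```bash
python3 - <<'E'
from h import *
import pickle
d=pickle.load(open("d0.pkl","rb"))
P={"scene":[(293,247),(287,167),(286,162),(320,280)],"side":[(298,230),(370,200),(300,280)],"wrist":[(180,85),(172,85),(160,280),(130,300),(300,360),(210,15)]}
for n in P:
    s=d[n]; s["E"]=s["extrinsics"] if "extrinsics" in s else T(d["pos"],d["rot"])@s["mount"]
    C=cloud(s)
    for u,v in P[n]: print(n,(u,v),np.round(C[v,u],1),s["color"][v,u])
E
```

```text
scene (293, 247) [ 451.5 -146.8   45.4] [91 75 62]
scene (287, 167) [535.7  71.   88.1] [ 42  96 189]
scene (286, 162) [541.9  91.2  88.5] [ 98 113 145]
scene (320, 280) [ 479.5 -222.    -0.6] [107 101  98]
side (298, 230) [534.1  97.7  91. ] [  0  94 192]
side (370, 200) [ 444.  -113.2   36.4] [71 56 40]
side (300, 280) [506.1 156.3  16.8] [116 116 116]
wrist (180, 85) [545.3  88.   93.2] [  0 112 233]
wrist (172, 85) [538.9  88.1  93. ] [168 172 165]
wrist (160, 280) [ 461.6 -133.5    8.1] [156 126  95]
wrist (130, 300) [ 451.2 -127.5   60.4] [84 66 50]
wrist (300, 360) [ 629.  -259.2    1.4] [137 128 122]
wrist (210, 15) [556.2 148.3  33.2] [218 209 217]
```

```bash
python3 - <<'E'
from h import *
import pickle
out={}
for tag,p in [("v1",(540,150,370)),("b1",(470,-75,330))]:
    r.move_to(p,[180,0,90]); r.hold(0.2)
    s=shot("wrist",tag); out[tag]=s
    print(tag,telemetry.get_time(),telemetry.get_ee_pos(),telemetry.get_eef_rot())
    cv2.imwrite(f"pics/{tag}x.png",cv2.resize(s["color"],(800,500),interpolation=cv2.INTER_CUBIC))
pickle.dump(out,open("d1.pkl","wb"))
E
```

```text
v1 1.1833 [540.63693765 149.29034295 370.05751642] [ 1.79979537e+02 -2.46323208e-03  8.99268905e+01]
b1 2.3833 [470.46426542 -74.15958368 330.11452641] [1.79978984e+02 1.49408859e-03 9.00870521e+01]
```

View pics/v1x.png

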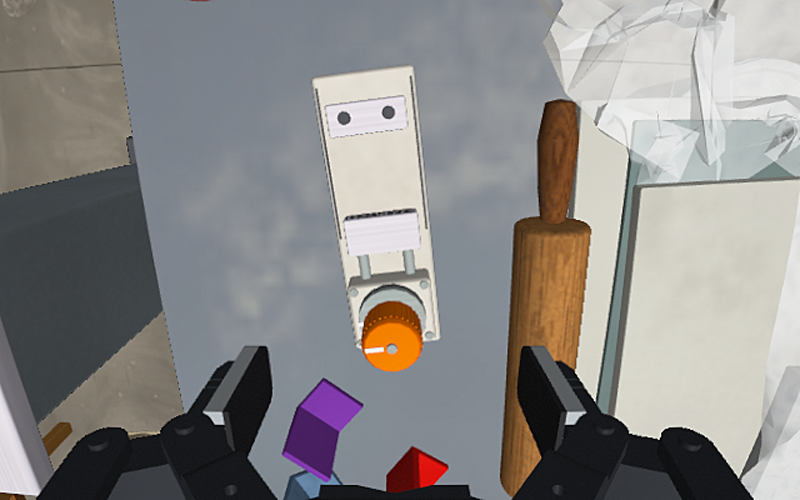

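View pics/b1x.png

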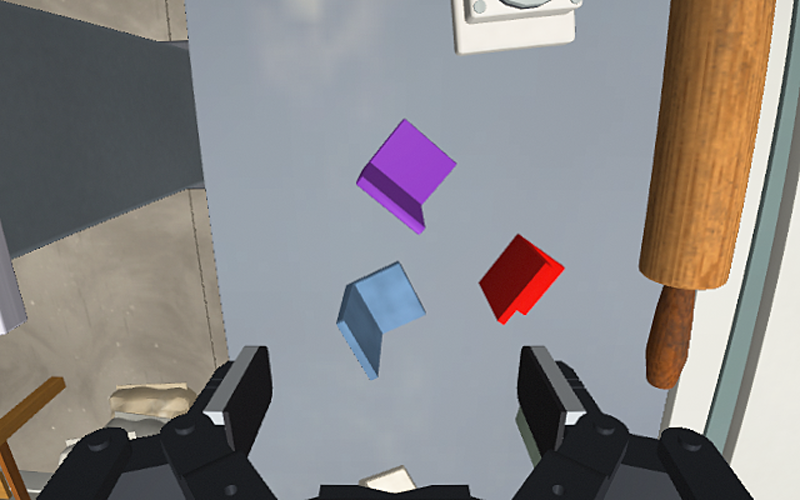

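The v1x picture shows the cap's pin at (392,349), its mark at (374,350), and the bed's end corners at (313,78) and (412,66). In b1x, the blue tile's foot corners are at (398,262) and (425,314), with the upright on the left. I'll enlarge both.

```bash
python3 - <<'E'
import cv2
a=cv2.imread("pics/v1.png")[40:310,230:370]; cv2.imwrite("pics/v1c.png",cv2.rotate(cv2.resize(a,None,fx=2.2*1,fy=2.2,interpolation=cv2.INTER_CUBIC),cv2.ROTATE_90_CLOCKWISE) if 0 else cv2.resize(a,None,fx=2.2,fy=2.2,interpolation=cv2.INTER_CUBIC))
b=cv2.imread("pics/b1.png")[200:310,260:350]; cv2.imwrite("pics/b1c.png",cv2.resize(b,None,fx=5,fy=5,interpolation=cv2.INTER_CUBIC))
c=cv2.imread("pics/v1.png")[215:305,270:365]; cv2.imwrite("pics/v1d.png",cv2.resize(c,None,fx=6,fy=6,interpolation=cv2.INTER_CUBIC))
E
```

```text
(no output)
```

View pics/v1c.png

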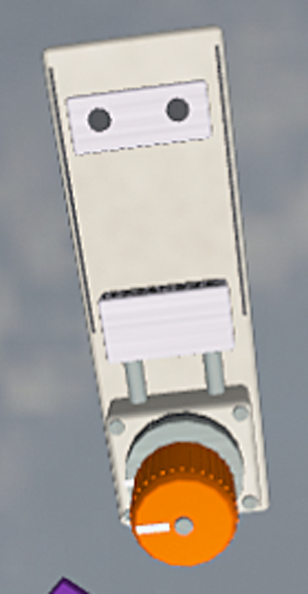

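View pics/b1c.png

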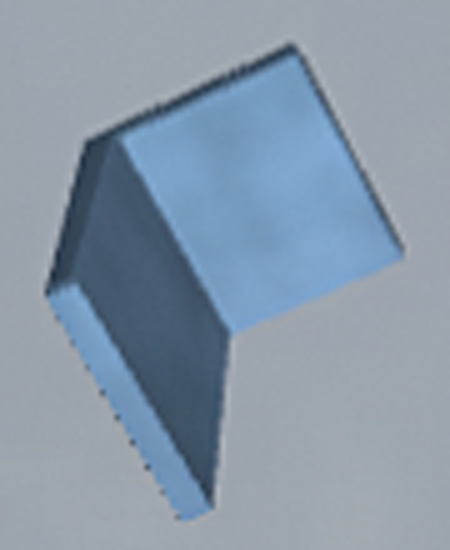

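View pics/v1d.png

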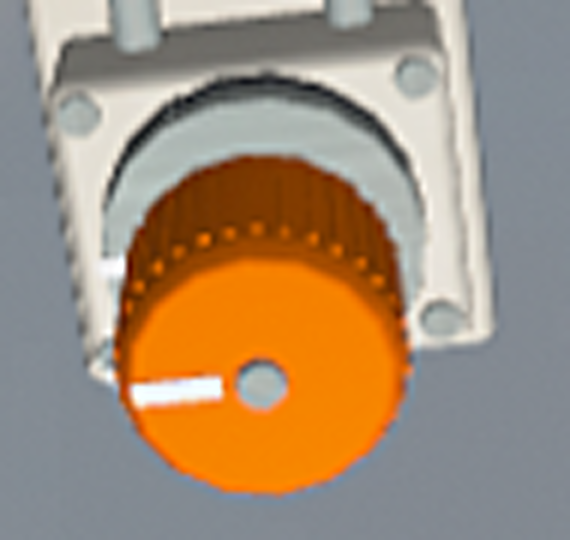

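```bash
python3 - <<'E'
from h import *
import pickle
from scipy.optimize import least_squares
d=pickle.load(open("d1.pkl","rb"))
def fit(s,X,uv,x0):
    def f(p):
        c,q=np.cos(p[2]),np.sin(p[2]);W=np.c_[c*X[:,0]-q*X[:,1]+p[0],q*X[:,0]+c*X[:,1]+p[1],X[:,2]]
        return (proj(s,W)-uv).ravel()
    o=least_squares(f,x0); print(o.x[:2],np.degrees(o.x[2]));print(np.round(f(o.x).reshape(-1,2),1).tolist());return o.x
X=np.array([[22,23,6],[22,-23,6],[-22,23,62],[-22,-23,62],[-15,-23,62],[-15,23,6],[-15,-23,6]],float)
uv=np.array([(296,53),(403,257),(47,293),(182,522),(213,510),(120,137),(230,333)])/5+[259.6,199.6]
t=fit(d["b1"],X,uv,[455,-135,.4])
X=np.array([[-36,85,16],[36,85,16],[36,-130,16]],float)
uv=np.array([(45,48),(221,28),(270,510)])/2.2+[229.7,39.7]
v=fit(d["v1"],X,uv,[540,150,.1])
s=d["v1"]
q=at_z(s,np.array([(262,384)])/6+[269.6,214.6],92)[0];print("pin",q)
c,n=np.cos(v[2]),np.sin(v[2]);
def tov(p): e=np.array(p[:2])-v[:2];return np.array([c*e[0]+n*e[1],-n*e[0]+c*e[1]])
print("pin in vise",tov(q))
cap=at_z(s,np.array([(262,376)])/6+[269.6,214.6],90)[0];print("captop ellipse centre",cap)
m=at_z(s,np.array([(132,395),(222,388)])/6+[269.6,214.6],90);print("mark ang",[np.degrees(np.arctan2(*(a-q)[[1,0]])) for a in m])
k=at_z(s,np.array([(112,268)])/6+[269.6,214.6],51)[0];print("collar mark",np.degrees(np.arctan2(*(k-q)[[1,0]])), np.hypot(*(k-q)[:2]))
for p in [(101,300),(230,288)]:print("jaw",tov(at_z(s,[np.array(p)/2.2+[229.7,39.7]],32)[0]))
for p in [(78,155),(212,137)]:print("stop",tov(at_z(s,[np.array(p)/2.2+[229.7,39.7]],32)[0]))
C=cloud(s);print("heights bed",C[int(230/2.2+40),int(150/2.2+230)],"pin",C[279,313]);
C=cloud(d["b1"]);print(C[200+38,260+50],C[120,250])
E
```

```text
[ 464.86481787 -122.79714221] 25.988946429523075
[[0.7, -0.5], [0.7, 0.7], [-0.9, -0.3], [-0.4, 0.3], [1.3, -0.5], [-1.0, -0.4], [-0.3, 1.0]]
[529.101545   175.84863289] 6.579151369044075
[[-1.3, 0.5], [1.3, -1.0], [-0.0, 0.9]]
pin [539.24010484  87.92985242  92.        ]
pin in vise [-1.56121706e-03 -8.85014257e+01]
captop ellipse centre [539.2318971   87.99926987  90.        ]
mark ang [np.float64(-170.82835135297472), np.float64(-161.9156476854959)]
collar mark -171.15467604231765 23.47871612620456
jaw [-25.7530038  -14.79483248]
jaw [ 27.33547959 -15.97514916]
stop [-25.98488701  43.50325409]
stop [26.41197524 44.07487319]
heights bed [525.26781469 184.98563307  18.35653407] pin [539.03332868  88.36997707  93.38176247]
[ 466.0667616  -119.25489057    7.54825823] [416.47100293 -14.68133602   2.97442332]
```

```bash
python3 - <<'E'
from h import *
import pickle
d=pickle.load(open("d1.pkl","rb"));s=d["b1"]
print(at_z(s,np.array([(357,183),(424,233)])/1.25,62), at_z(s,np.array([(480,284),(503,324)])/1.25,62))
t=np.array([464.86,-122.8]);a=np.radians(26)
g=t-18.5*np.array([np.cos(a),np.sin(a)]);print(g)
for h in(-46.5,46.5):print("finger back",g+h*np.array([-np.sin(a),np.cos(a)]))
for y in (26,-154):
  print(y,solver.ik([g[0],g[1],300],[180,0,y]),solver.ik([g[0],g[1],198],[180,0,y]))
for y in (96.6,-83.4):print(y,solver.ik([525.7,205.2,230],[180,0,y]))
E
```

```text
[[450.50488464 -27.49038028  62.        ]
 [487.60138292 -55.65634448  62.        ]] [[ 521.31766238  -86.64497078   62.        ]
 [ 537.20291381 -112.94376447   62.        ]]
[ 448.23231014 -130.90986622]
finger back [ 468.61656847 -172.70378937]
finger back [427.84805182 -89.11594306]
26 [-2.00012980e+01  2.18386245e+01  1.20817213e+02 -2.54444375e-14
  3.73441627e+01  4.39987020e+01] [-2.00012980e+01  3.28572046e+01  1.24370541e+02 -5.08888749e-14
  2.27722546e+01  4.39987020e+01]
-154 [-2.00012980e+01  2.18386245e+01  1.20817213e+02 -2.54444375e-14
  3.73441627e+01 -1.36001298e+02] [-2.00012980e+01  3.28572046e+01  1.24370541e+02 -2.54444375e-14
  2.27722546e+01 -1.36001298e+02]
96.6 [ 1.82447177e+01  3.41653533e+01  1.10865990e+02 -2.54444375e-14
  3.49686564e+01  1.16447177e+01]
-83.4 None
```

```bash
python3 - <<'E'
from h import *
g=[448.2,-130.9];o=[180,0,-154]
command_gripper(68,30)
r.move_to(g+[300],o); r.servo_line(g+[198],o,100); r.hold(0.2)
print(telemetry.get_time(),telemetry.get_ee_pos(),telemetry.get_eef_rot(),telemetry.get_ft_force())
command_gripper(30,30)
print(telemetry.get_finger_gap(),telemetry.get_ft_force(),telemetry.get_ee_pos())
r.servo_line(g+[203],o,30); r.hold(.1); print(telemetry.get_ft_force(),telemetry.get_finger_gap())
r.servo_line(g+[325],o,120); s=shot("wrist","b2"); shot("scene","s2")
print(telemetry.get_time(),telemetry.get_finger_gap(),telemetry.get_ft_force())
E
```

```text
6.0083 [ 448.38816723 -130.96313347  198.46043794] [-1.79960200e+02  3.86086712e-02 -1.54000168e+02] [-0.08980675 -0.50508719 -0.65293686]
45.79145745211361 [-0.41950536  0.69699737  8.20478535] [ 448.24058184 -130.90749261  198.31788333]
[-0.67640671 -0.04428734 -1.06691837] 45.476561620985976
8.0083 45.658419469184956 [ 0.49634159 -0.72358315 -0.46299414]
```

View pics/b2.png

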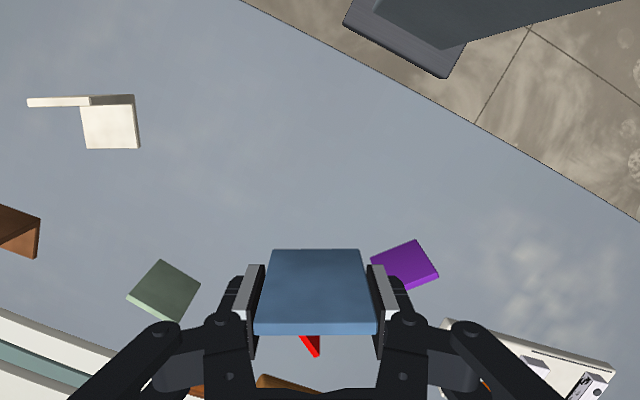

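The tile hangs square between the pads, with its back face running from (255,325)–(377,322) at the top to (275,250)–(358,250) at the bottom. I'll measure its offset in the hand.

```bash
python3 - <<'E'
from h import *
s=snapshot("wrist"); s["E"]=s["mount"]
for zt,pts in ((136.3,[(255,334),(377,332)]),(136.3,[(255,325),(377,322)]),(198.3,[(275,250),(358,250)])):
    print(zt,np.round(at_z(s,pts,zt),1).tolist())
cv2.imwrite("pics/b3.png",cv2.resize(s["color"][235:345,225:405],None,fx=4,fy=4,interpolation=cv2.INTER_CUBIC))
E
```

```text
136.3 [[-3.1, -22.0, 136.3], [-2.3, 23.5, 136.3]]
136.3 [[1.0, -21.7, 136.3], [2.3, 23.2, 136.3]]
198.3 [[1.6, -20.9, 198.3], [1.6, 23.3, 198.3]]
```

View pics/b3.png

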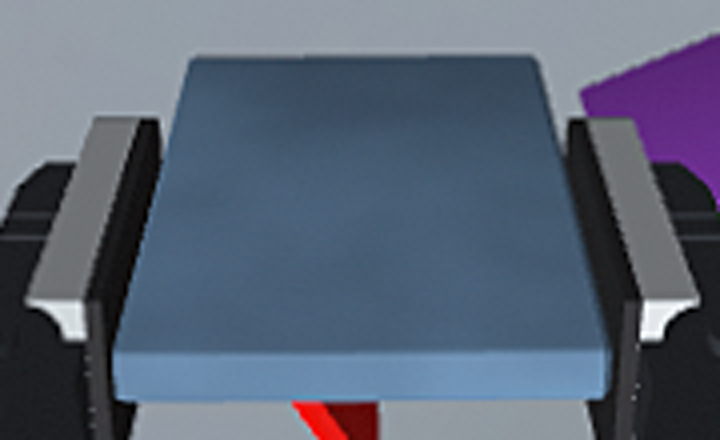

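```bash
python3 - <<'E'
from h import *
import pickle
d=pickle.load(open("d0.pkl","rb"))
for n,(x,y) in (("scene",(287,165)),("side",(298,235))):
    s=d[n];s["E"]=s["extrinsics"]
    im=s["color"][y-40:y+35,x-45:x+45]
    B,G,R=[s["color"][...,i].astype(int) for i in range(3)]
    m=((R>120)&(B<70)&(R-G>50)&(G>40)).astype(np.uint8); m[:y-30]=0;m[y+30:]=0;m[:,:x-30]=0;m[:,x+30:]=0
    print(n,proj(s,[[539.2,87.9,92],[538.1,89.9,92],[539.2,87.9,57]]).round(1).tolist(),cv2.boundingRect(m))
    e=at_z(s,[(286.3,162.5)],92) if n=="scene" else None
    cv2.imwrite(f"pics/{n}c.png",cv2.resize(im,None,fx=7,fy=7,interpolation=cv2.INTER_CUBIC))
E
```

```text
scene [[285.5, 161.9], [284.8, 161.6], [286.2, 172.6]] (279, 160, 15, 18)
side [[297.7, 225.9], [297.8, 226.6], [298.3, 238.4]] (288, 221, 20, 14)
```

View pics/scenec.png

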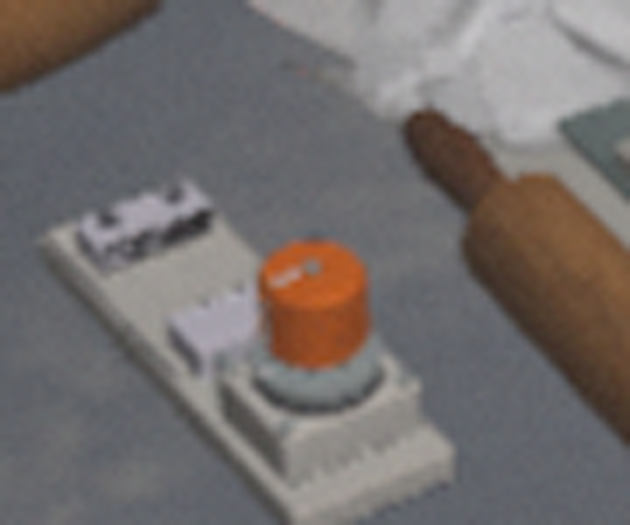

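View pics/sidec.png

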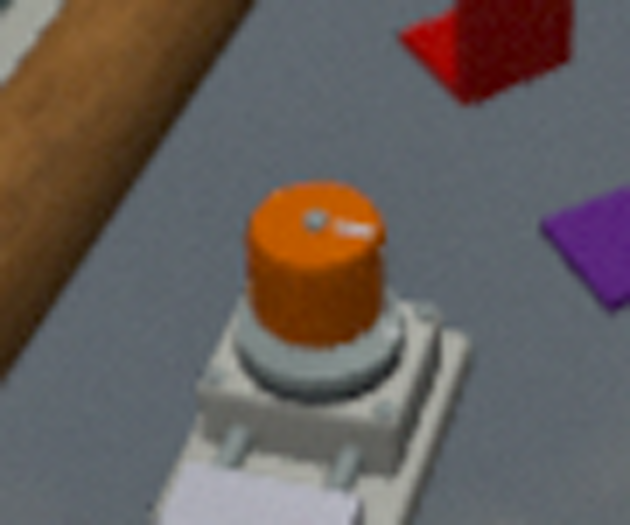

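In the enlargements the pin's top is at (286.4,162.8) in the scene picture and (298,226) in the side picture.

```bash
python3 - <<'E'
from h import *
import pickle
d=pickle.load(open("d0.pkl","rb"))
for n,p in (("scene",(286.4,162.8)),("side",(297.9,225.9)),("wrist",(173,86))):
    s=d[n];s["E"]=s["extrinsics"] if n!="wrist" else T(d["pos"],d["rot"])@s["mount"];print(n,at_z(s,[p],92))
E
```

```text
scene [[539.66618178  83.18010363  92.        ]]
side [[538.75453112  87.80582757  92.        ]]
wrist [[539.21925554  87.38870877  92.        ]]
```

```bash
python3 - <<'E'
from h import *
g=[525.6,205.3];o=[180,0,96.6]
r.move_to([490,60,340],[180,0,150]); r.move_to(g+[325],o); r.servo_line(g+[198.3+16+12],o,120); r.hold(.2)
print(telemetry.get_time(),telemetry.get_ee_pos(),telemetry.get_eef_rot(),telemetry.get_finger_gap(),telemetry.get_ft_force())
shot("wrist","p1");shot("scene","p1s");b=shot("side","p1d")
cv2.imwrite("pics/p1dc.png",cv2.resize(b["color"][190:330,220:350],None,fx=5,fy=4,interpolation=cv2.INTER_CUBIC))
E
```

```text
11.675 [525.82401262 205.38401131 226.97274824] [ 1.79935954e+02 -1.30049113e-02  9.66036243e+01] 45.37577594312704 [ 0.08032205 -0.08078413 -0.36567958]
```

View pics/p1.png

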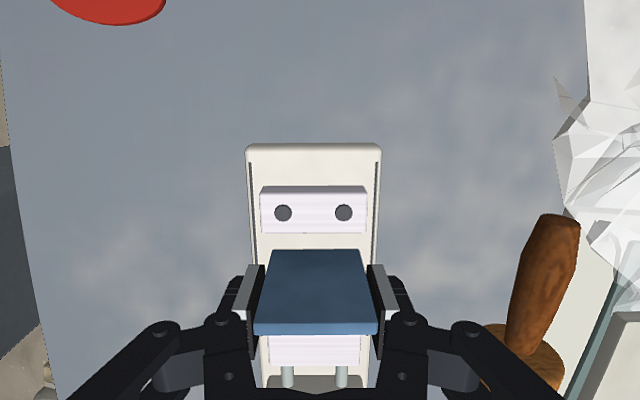

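View pics/p1dc.png

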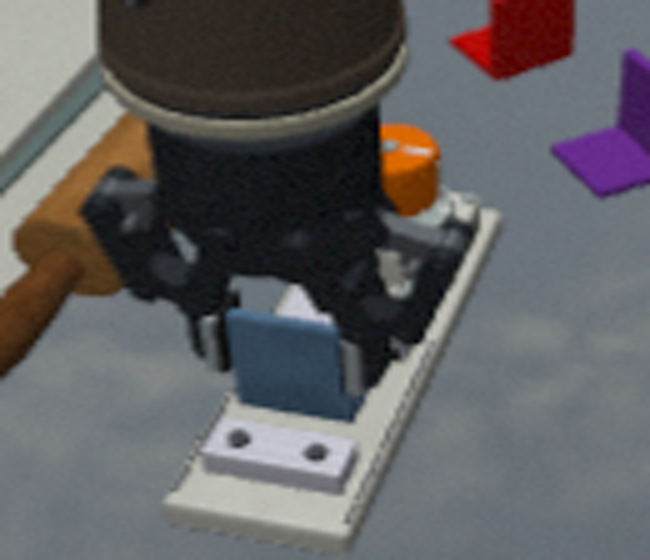

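```bash
python3 - <<'E'
from h import *
s=shot("wrist"); 
cv2.imwrite("pics/p1c.png",cv2.resize(s["color"][180:400,235:395],None,fx=4,fy=2.7,interpolation=cv2.INTER_CUBIC))
v=np.array([529.1,175.85]);a=np.radians(6.58);R=np.array([[np.cos(a),np.sin(a)],[-np.sin(a),np.cos(a)]])
f=lambda uv,z:np.round((R@(at_z(s,[uv],z)[0][:2]-v)),1)
print("tile bottom",f((275,250),28.3),f((358,250),28.3))
print("stop top near",f((261,233),32),f((366,233),32))
print("bed far",f((248,146),16),f((380,146),16))
print("jaw far?",f((270,362),32),f((360,362),32))
E
```

```text
tile bottom [-21.3  32.3] [22.9 32.3]
stop top near [-27.6  43.7] [26.1 43.6]
bed far [-34.7  85.6] [33.7 85.6]
jaw far? [-26.9 -39.9] [ 26.9 -40. ]
```

View pics/p1c.png

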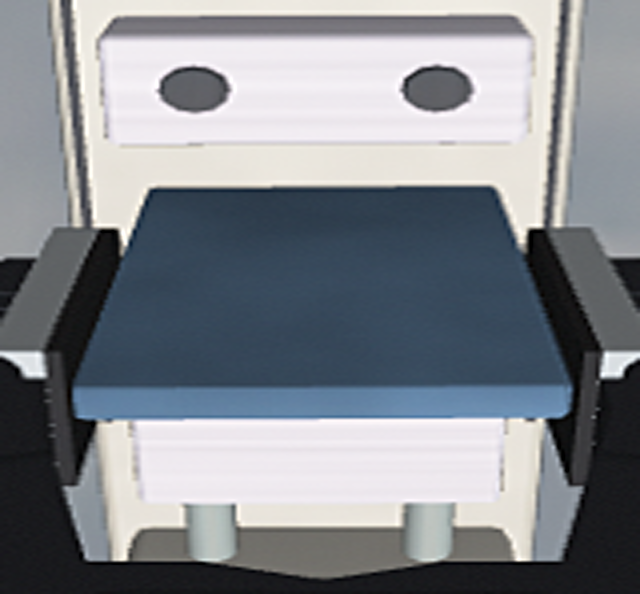

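```bash
python3 - <<'E'
from h import *
g=[525.3,206.2];o=[180,0,96.6]
r.servo_line(g+[217],o,40); r.hold(.15);z0=telemetry.get_ft_force()[2]
z=216.5
while z>212:
    r.servo_line(g+[z],o,20);r.hold(.1);f=telemetry.get_ft_force()[2]-z0
    print(z,round(telemetry.get_ee_pos()[2],2),round(f,2))
    if f>2.5: break
    z-=.5
print(telemetry.get_time())
E
```

```text
216.5 216.57 -0.08
216.0 215.99 -0.58
215.5 215.51 -0.23
215.0 215.0 -0.6
214.5 214.49 -0.74
214.0 214.35 6.91
14.5083
```

Contact came at the expected height, so the bed is at 16 mm. I'll release and look.

```bash
python3 - <<'E'
from h import *
g=[525.3,206.2];o=[180,0,96.6]
r.servo_line(g+[214.4],o,20)
command_gripper(66); r.hold(.1)
r.servo_line(g+[340],o,150)
r.move_to([537,115,345],[180,0,96.6]);r.hold(.2)
s=shot("wrist","q1");d=shot("side","q1d")
print(telemetry.get_time(),telemetry.get_ee_pos())
cv2.imwrite("pics/q1c.png",cv2.resize(s["color"][0:400,220:420],None,fx=3,fy=1.5,interpolation=cv2.INTER_CUBIC))
cv2.imwrite("pics/q1x.png",cv2.resize(s["color"],(800,500),interpolation=cv2.INTER_CUBIC))
E
```

```text
16.9333 [536.88323778 115.76435058 344.77868017]
```

View pics/q1x.png

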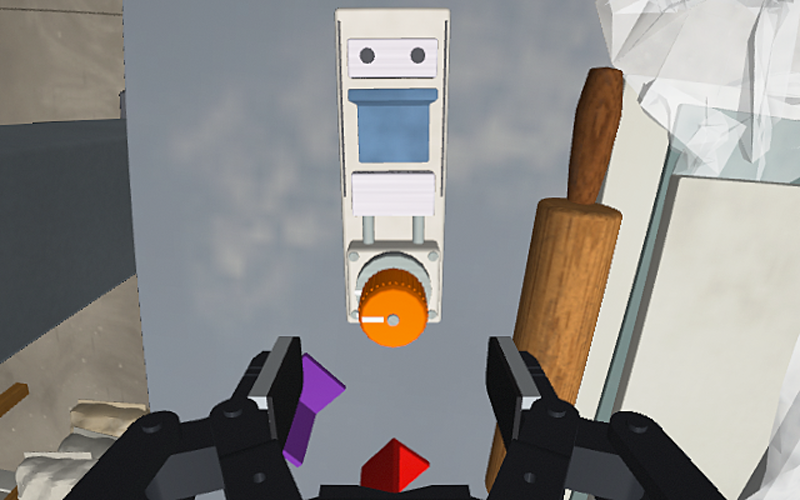

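The tile stands between the jaw and the stop: foot at (393,128), stop at (393,58), jaw at (393,195). The cap's mark at (372,320) is still in line with the collar's. Next is the cap.

```bash
python3 - <<'E'
from h import *
c=[538.9,88.4];o=[180,0,172]
print(solver.ik(c+[300],o),solver.ik(c+[230],[180,0,10]))
r.move_to(c+[330],o); r.hold(.15)
print("f0",telemetry.get_ft_force().round(2),telemetry.get_torque().round(3))
r.servo_line(c+[230],o,120); r.hold(.2)
print("f1",telemetry.get_ft_force().round(2),telemetry.get_torque().round(3),telemetry.get_ee_pos())
command_gripper(30,20); r.hold(.15)
print("f2",telemetry.get_ft_force().round(2),telemetry.get_torque().round(3),telemetry.get_finger_gap(),telemetry.get_ee_pos())
r.hold(.2);print("f3",telemetry.get_ft_force().round(2),telemetry.get_torque().round(3),telemetry.get_time())
print(telemetry.get_joint_positions())
E
```

```text
[  6.13507259  26.94898588 110.84721019   0.          42.20380393
 -75.86492741] [ 6.13507259e+00  3.31882193e+01  1.13293047e+02 -2.54444375e-14
  3.35187336e+01  8.61350726e+01]
f0 [0.28 0.62 0.33] [-0.051  0.011 -0.054]
f1 [-0.33  0.5   0.55] [-0.017 -0.031 -0.008] [539.13291042  88.4301558  230.65924147]
f2 [-1.9  -6.07  9.15] [-1.208  0.352  0.015] 39.444640244032534 [538.91799697  87.99757075 230.48327712]
f3 [-1.73 -6.31  9.38] [-1.149  0.314  0.04 ] 20.2417
[ 6.10185898e+00  3.31391098e+01  1.13291675e+02 -4.81690102e-02
  3.35587655e+01 -7.58663153e+01]
```

```bash
python3 - <<'E'
from h import *
o=[180,0,172];z=230.0;y=88.4;x=538.9
for i in range(5):
    f=telemetry.get_ft_force()
    y+=np.clip(f[1]*.07,-.6,.6); z+=np.clip(f[2]*.06,-.5,.5)
    r.servo_line([x,y,z],o,20); r.hold(.1)
    print(round(y,2),round(z,2),telemetry.get_ft_force().round(2),telemetry.get_torque().round(3),telemetry.get_ee_pos().round(2))
command_gripper(30,70);r.hold(.15)
print(telemetry.get_ft_force().round(2),telemetry.get_torque().round(3),telemetry.get_finger_gap(),telemetry.get_eef_rot(),telemetry.get_time())
E
```

```text
87.96 230.5 [-0.89 -4.15  3.52] [-0.722  0.138  0.042] [538.92  87.87 230.61]
87.67 230.71 [-0.06 -1.51  1.4 ] [-0.152 -0.008  0.007] [538.92  87.71 230.64]
87.56 230.8 [ 0.52  2.2  -1.14] [ 0.357 -0.067  0.032] [538.91  87.66 230.74]
87.72 230.73 [ 0.47  0.87 -1.29] [ 0.148 -0.044  0.039] [538.92  87.71 230.72]
87.78 230.65 [-0.09  0.29 -0.65] [-0.026  0.021  0.008] [538.89  87.73 230.66]
[-1.21  0.3   6.12] [-0.017  0.243  0.017] 38.53220201155909 [-1.80000000e+02  5.40529143e-03  1.71997146e+02] 22.3583
```

```bash
cat > turn.py <<'E'
from h import *
import json,sys
def turn(st,dy,stop=lambda L:False,n=1,hold=.05,verbose=True):
    L=[]
    for i in range(n):
        st["yaw"]-=dy
        r.servo_line([st["x"],st["y"],st["z"]],[180,0,st["yaw"]],60)
        r.hold(hold)
        F=telemetry.get_ft_force();M=telemetry.get_torque();rot=telemetry.get_eef_rot()
        L.append((st["yaw"],M[2],F,rot[2]))
        if verbose: print(round(telemetry.get_time(),2),round(st["yaw"],1),round(rot[2],2),"Mz",round(M[2],3),F.round(1))
        a=np.radians(st["yaw"]);
        st["x"]+=np.clip(F[0]*.03,-.25,.25); st["y"]+=np.clip(F[1]*.03,-.25,.25); st["z"]+=np.clip(F[2]*.02,-.1,.1)
        if np.hypot(F[0],F[1])>25 or stop(L): print("STOP");break
    json.dump(st,open("st.json","w")); return L
E
python3 - <<'E'
from turn import *
st=dict(x=538.9,y=87.78,z=230.7,yaw=172.0)
turn(st,3,n=5)
print(st)
E
```

```text
22.66 169.0 169.1 Mz 0.165 [-1.4 -1.6  5.5]
22.96 166.0 166.14 Mz 0.161 [-2.1 -0.6  4.2]
23.26 163.0 163.14 Mz 0.128 [0.9 0.5 2. ]
23.56 160.0 160.14 Mz 0.117 [0.  0.6 1. ]
23.86 157.0 157.14 Mz 0.145 [ 1.7  1.1 -0.6]
{'x': np.float64(538.8711992291614), 'y': np.float64(87.78181399359372), 'z': np.float64(230.93259970106703), 'yaw': 157.0}
```

```bash
python3 - <<'E'
from turn import *
st=json.load(open("st.json"))
turn(st,5,n=8,stop=lambda L:L[-1][1]>.28)
turn(st,3,n=14,stop=lambda L:L[-1][1]>.25,hold=.03)
s=shot("side","t1d")
cv2.imwrite("pics/t1dc.png",cv2.resize(s["color"][190:330,220:350],None,fx=5,fy=4,interpolation=cv2.INTER_CUBIC))
E
```

```text
24.16 152.0 152.21 Mz 0.078 [1.3 1.  0.2]
24.46 147.0 147.24 Mz 0.141 [0.4 1.2 0.3]
24.76 142.0 142.25 Mz 0.039 [ 2.6 -0.2 -0.8]
25.06 137.0 137.25 Mz 0.034 [ 1.2 -0.1 -0.2]
25.36 132.0 132.26 Mz 0.118 [0.8 0.3 0.3]
25.66 127.0 127.26 Mz 0.146 [-0.1  0.2  0.8]
25.96 122.0 122.25 Mz 0.08 [ 1.1 -0.  -0.5]
26.26 117.0 117.26 Mz 0.038 [0.6 0.8 0.7]
26.54 114.0 114.19 Mz 0.125 [ 0.9  1.4 -0.5]
26.82 111.0 111.16 Mz 0.107 [-0.  -0.5  0.8]
27.11 108.0 108.15 Mz 0.142 [ 0.4 -0.1 -0.6]
27.39 105.0 105.15 Mz 0.175 [-0.1 -1.4  0.1]
27.68 102.0 102.15 Mz 0.172 [ 0.7  0.2 -0.1]
27.96 99.0 99.15 Mz 0.172 [-0.6  1.1 -0.1]
28.24 96.0 96.15 Mz 0.166 [-0.   0.1 -0.6]
28.52 93.0 93.15 Mz 0.132 [-0.4 -0.9 -1. ]
28.81 90.0 90.15 Mz 0.169 [ 0.6 -0.   0.2]
29.09 87.0 87.15 Mz 0.132 [-0.3  0.4 -0.6]
29.38 84.0 84.15 Mz 0.15 [ 0.2 -0.2  0. ]
29.66 81.0 81.15 Mz 0.182 [ 0.5 -0.7  0.9]
29.94 78.0 78.15 Mz 0.088 [ 0.  -0.3  0.2]
30.23 75.0 75.15 Mz 0.111 [0.3 0.5 0.2]
```

View pics/t1dc.png

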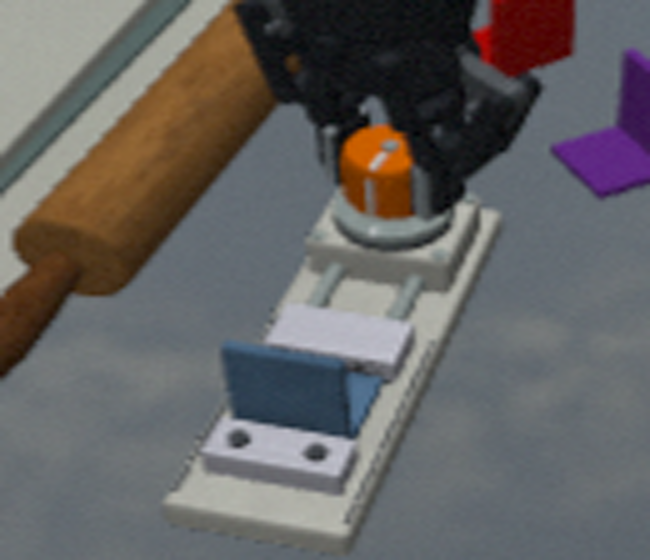

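The jaw at (345,335) has pushed the tile at (285,390) up to the stop. The mark is still on the cap's near side at (372,195). I'll continue in finer steps.

```bash
python3 - <<'E'
from turn import *
st=json.load(open("st.json"))
turn(st,2,n=14,stop=lambda L:len(L)>1 and min(L[-1][1],L[-2][1])>.27,hold=.03)
E
```

```text
30.56 73.0 73.09 Mz 0.173 [-0.2 -1.   0.1]
30.84 71.0 71.08 Mz 0.191 [ 0.3 -0.4  0.4]
31.12 69.0 69.08 Mz 0.219 [ 0.9 -0.8 -0.8]
31.41 67.0 67.09 Mz 0.292 [ 1.5  0.5 -0.3]
31.69 65.0 65.09 Mz 0.335 [-0.1  1.5 -0.1]
STOP
```

```bash
python3 - <<'E'
from turn import *
st=json.load(open("st.json"))
turn(st,2,n=3,hold=.03)
E
```

```text
31.98 63.0 63.08 Mz 0.438 [ 0.1  0.  -0.1]
32.26 61.0 61.08 Mz 0.34 [ 0.4 -0.8 -0.1]
32.54 59.0 59.08 Mz 0.385 [-0.  -0.2  0.3]
```

```bash
python3 - <<'E'
from turn import *
st=json.load(open("st.json"))
turn(st,2,n=2,hold=.03)
m=[]
for i in range(4): r.hold(.02); m.append(round(telemetry.get_torque()[2],3))
print(m)
s=shot("side","t2d");w=shot("scene","t2s")
cv2.imwrite("pics/t2dc.png",cv2.resize(s["color"][200:270,265:335],None,fx=8,fy=8,interpolation=cv2.INTER_CUBIC))
w=shot("wrist","t2w")
print(telemetry.get_time())
E
```

```text
32.83 57.0 57.08 Mz 0.368 [ 0.6 -0.6  0.5]
33.11 55.0 55.08 Mz 0.304 [ 0.1 -0.3  1.1]
[np.float64(0.326), np.float64(0.356), np.float64(0.369), np.float64(0.396)]
33.325
```

View pics/t2dc.png

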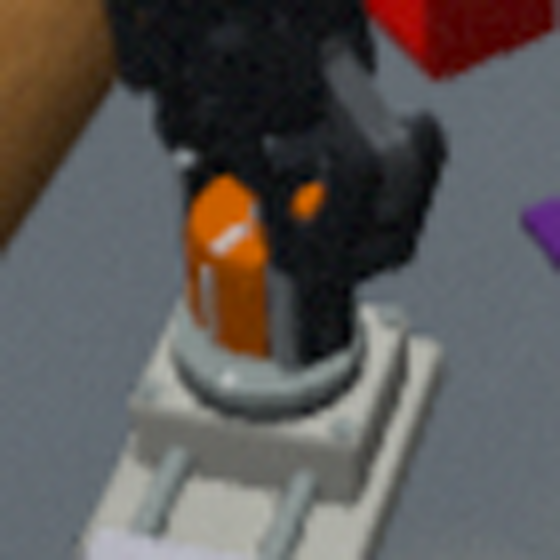

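View pics/t2w.png

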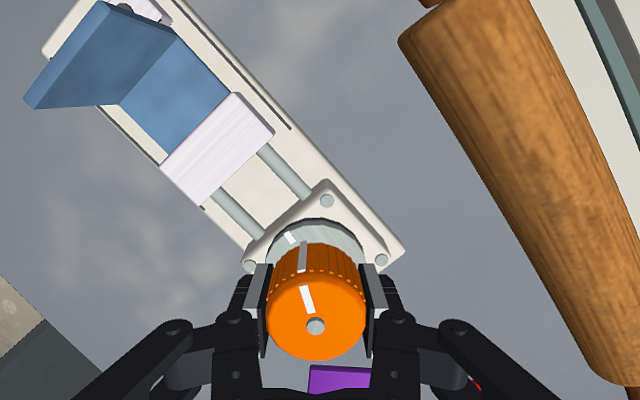

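The wrist view shows both marks: the cap's at (307,298) on top and (303,257) on its side, the collar's at (290,238), already visibly apart. I'll measure the angle.

```bash
python3 - <<'E'
from turn import *
im=cv2.imread("pics/t2w.png");cv2.imwrite("pics/t2wc.png",cv2.resize(im[205:370,250:380],None,fx=4,fy=3.6,interpolation=cv2.INTER_CUBIC))
s=shot("wrist");print(np.abs(s["color"].astype(int)-im).mean())
a=lambda p,c:np.degrees(np.arctan2(p[1]-c[1],p[0]-c[0]))
q=at_z(s,[(316,326)],92)[0]
for uv in [(303,287),(310,311),(307,298)]: p=at_z(s,[uv],90)[0];print("cap",a(p,q),np.hypot(*(p-q)[:2]))
for uv in [(286,232),(294,243),(290,238)]: p=at_z(s,[uv],51)[0];print("collar",a(p,q),np.hypot(*(p-q)[:2]))
print(q,s["E"][:3,3])
E
```

```text
0.8355559895833333
cap 71.85602189301255 16.46388786769946
cap 78.04964793181018 5.7791803909472605
cap 71.8500897382748 11.54552098018001
collar 88.25940014999792 25.347742842061194
collar 88.41458401321447 18.68278381459791
collar 88.70450155127106 21.824807510909515
[538.83879516  87.38971072  92.        ] [587.11184665 156.85961946 201.93879931]
```

View pics/t2wc.png

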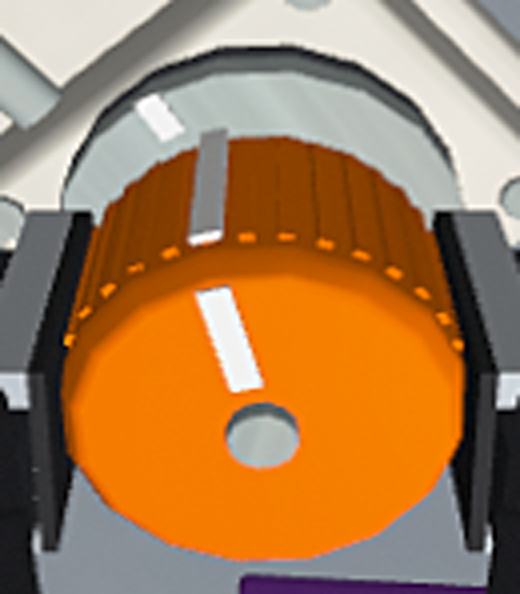

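The marks are about 17–19° apart under load and the torque plateaued near 0.38 N m, so the clutch has slipped. I'll let go and check.

```bash
python3 - <<'E'
from turn import *
st=json.load(open("st.json"))
command_gripper(66); r.hold(.1)
r.servo_line([st["x"],st["y"],330],[180,0,55],120)
r.move_to([539,70,330],[180,0,96.6]); r.hold(.3)
s=shot("wrist","e1");d=shot("side","e1d");shot("scene","e1s")
cv2.imwrite("pics/e1c.png",cv2.resize(s["color"][100:300,240:390],None,fx=4,fy=3,interpolation=cv2.INTER_CUBIC))
np.save("e1E.npy",s["E"]);print(telemetry.get_time(),telemetry.get_ft_force())
E
```

```text
36.0667 [0.28588162 0.71884928 0.60717422]
```

View pics/e1.png

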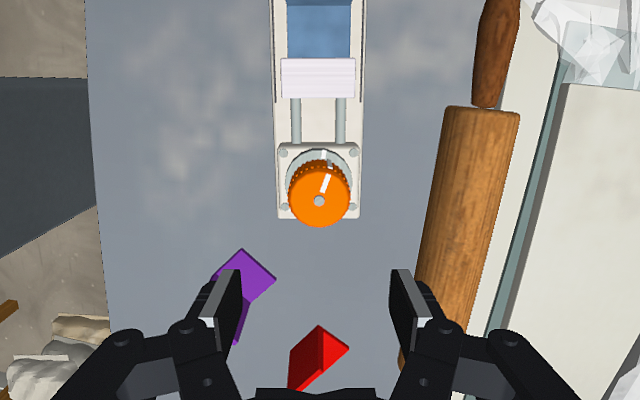

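View pics/e1c.png

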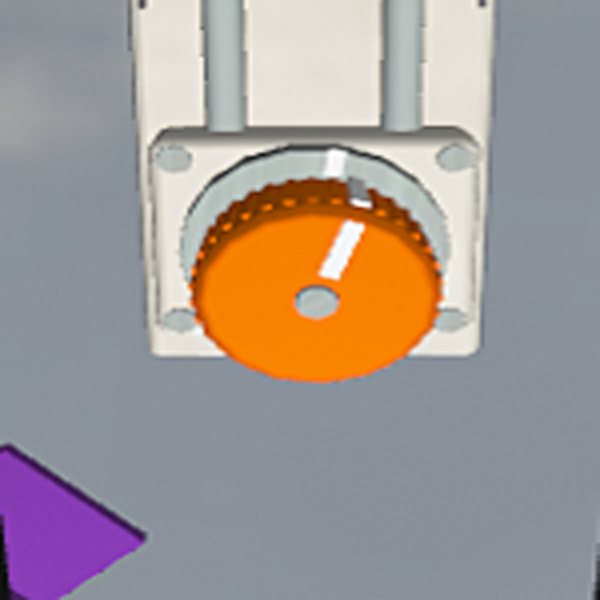

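View pics/e1s.png

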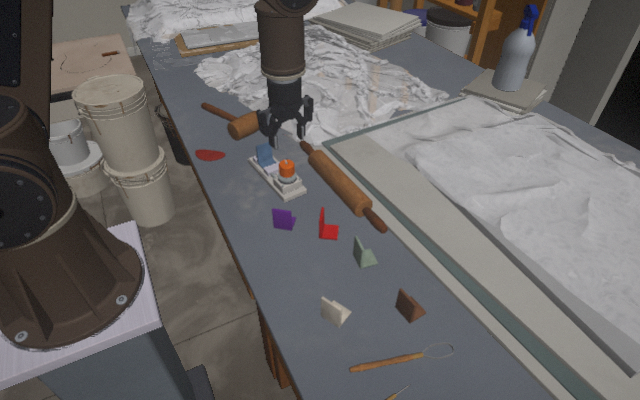

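The bystander tiles are where they were: green (364,252), brown (410,305), cream (335,311), red (328,225), purple (284,218). In the crop, the cap's mark runs (330,277)→(357,222) and the collar's is at (336,163), apart at rest. I'll measure the angle and check the tile.

```bash
python3 - <<'E'
from h import *
s=snapshot("wrist");s["E"]=np.load("e1E.npy")
k=lambda p:np.array(p)/[4,3]+[239.6,99.6]
a=lambda p,c:round(np.degrees(np.arctan2(p[1]-c[1],p[0]-c[0])),1)
q=at_z(s,[k((317,302))],92)[0]
for p in [(330,277),(357,222),(344,250)]:print("cap",a(at_z(s,[k(p)],90)[0],q))
for p in [(337,152),(336,172),(336,163)]:print("collar",a(at_z(s,[k(p)],51)[0],q))
d=cv2.imread("pics/e1d.png");cv2.imwrite("pics/e1dc.png",cv2.resize(d[190:330,220:350],None,fx=5,fy=4,interpolation=cv2.INTER_CUBIC))
E
```

```text
cap 73.7
cap 76.3
cap 75.2
collar 87.5
collar 85.7
collar 86.8
```

```bash
python3 - <<'E'
from h import *
r.move_to([537,150,370],[180,0,96.6]);r.hold(.3);s=shot("wrist","e2");print(telemetry.get_time())
cv2.imwrite("pics/e2c.png",cv2.resize(s["color"][20:300,220:400],None,fx=3,fy=2.1,interpolation=cv2.INTER_CUBIC))
E
```

```text
36.9167
```

View pics/e1dc.png

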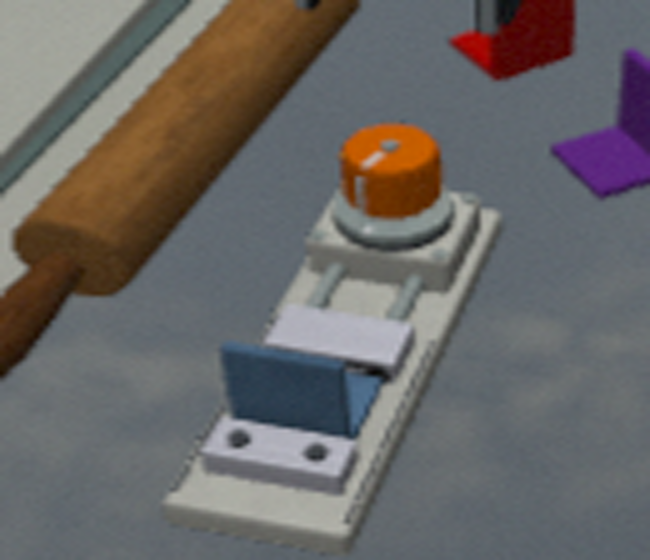

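View pics/e2c.png

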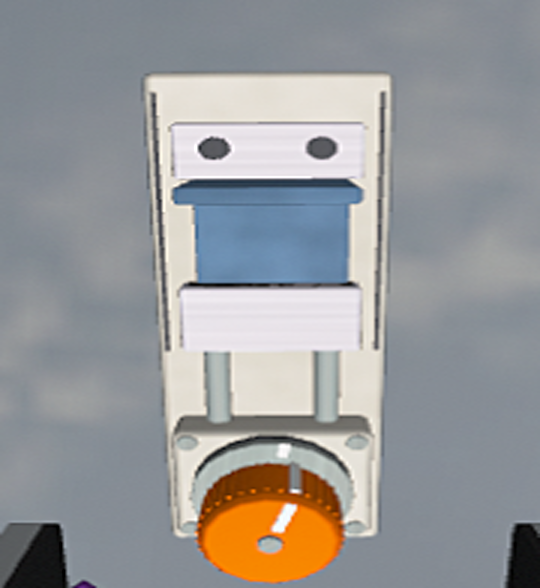

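```bash
python3 - <<'E'
from h import *
r.hold(.3);print(telemetry.get_qd(),telemetry.get_time());workorder.sign_off()
E
```

```text
[ 0.17634481 -0.06490321 -0.04289574  0.10122943  0.05141072 -0.04084801] 37.2167
the job is handed in; nothing more can be done
```

The blue tile is clamped upright in the vise, foot on the bed and upright towards the stop. I tightened the thumbscrew to its first clutch slip and handed the job in at 37 s of the 72 s allowed.

- **Placing:** I set the tile down at the expected bed height with about 7 N of contact and let go of it.
- **Tightening:** One clockwise grasp of the cap turned it about 117°. The torque rose from about 0.15 to about 0.38 N m and levelled off, and I stopped a few degrees after that.
- **Marks:** They were 17–19° apart under load. At rest, after release, they are about 12° apart, which is visible and within 25°.
- **Last pictures:** The tile is pinched between jaw and stop. The green, brown and cream tiles are at the same pixels as at the start, and the gripper was clear of everything.
- **Readings that disagreed:** The scene camera put the screw axis about 5 mm off in y from the side and wrist cameras. I went by the wrist camera and then centred on the cap by force. Torque readings scattered by about ±0.05 N m, with one reading of 0.44.

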